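# Open the press-and-turn degreaser bottle

## Robot

A 6-joint arm with a two-finger parallel gripper is mounted at the origin on the work surface. World frame = base frame: x ahead of the robot, y to its left, z up, the work surface at z = 0. Lengths are in m, angles in rad, forces in N, time in s.
With the tool pointing down it reaches from about 0.275 to 0.75 m from the base axis. Payload 10.2 kg.
Tool frame: the origin (TCP) lies between the finger pads; the fingertips stand 19 mm ahead of it and the grasp point (between the pads) is the TCP; z points along the fingers, y is the line along which they close (so a half turn about z gives the same grasp; the last joint's range is limited). The gripper opens to 85 mm and grips with 20 to 120 N. Pads are 22 mm wide; open, the fingers measure 114 mm over their backs; the gripper's body (76 mm by 85 mm) begins 54 mm behind the grasp point. The pads swing forward as they close: fully open they stand 13 mm farther back than shut.
Start: joints at [-1.34, 0.313, 1.498, -0, 1.331, -0.223], TCP at [0.23, -0.472, 0.211] pointing down, gripper open.
Joint ranges: [-2.94, 2.94], [-0.97, 2.17], [0.19, 2.56], [-1.23, 4.37], [0.02, 3.11], [-2.88, 2.88]. Speed limits (rad/s): [2.39, 2.39, 3.01, 3.14, 3.14, 3.14].

## Interface

Orientations are given as a rotation vector (axis times angle).
In Python, from workcell import r gives the robot as it stands. The module is installed in compiled form; this text tells all that it offers.
- The arm moves only by the shell command python3 -m creep 'ROWS' [OPENING] [FORCE]. ROWS is JSON, a list of rows, each an object with "translation": the shift along the tool's x, y, z in m, a list of three; "roll": the turn about the tool's z in rad. A call has 1 to 10 rows; each row is the pose to reach, as a shift and turn from the pose commanded when the call began, along the tool's axes at that moment; what a row does not reach only later rows make up. A row lasts 1/8 s, in which the tool goes at most 62.5 mm and 10.7 degrees, less where a joint would pass 70% of its speed; a pose out of reach is approached as far as the arm can. A call with a gripper value outside its range is refused whole. OPENING is the opening in per cent of the stroke, from 0 (shut) to 100 (fully open), set as the call begins (- or left out, the last holds). The fingers move at their own pace and stop on an object; FORCE is the grip in N (left out, the last holds). Time passes only in rows, so rows that repeat a pose let the fingers close. It gives the time, the measured TCP pose, the force, the opening and the grip force at its end, in the units of the state.
- r.read_state(): the state, without advancing time (a new reading comes with each control period).
- r.capture(name): name is "scene" or "top" or "wrist"; returns a dict with "image" (384x512x3 uint8, blue, green, red), "mtx" (3x3 intrinsics, pixels), "D" ([k1, k2, p1, p2, k3] as OpenCV has them; the pictures are not rectified), "xyz" and "rotation" of the camera in the world; the wrist camera has in their place "mount" (4x4, takes a point from camera to tool coordinates, whose origin is the TCP and whose axes are the flange's). Camera axes: x right, y down, z forward; pixel columns grow to the right and rows downward; lengths in m; the calibration is good to about 2 mm. A picture is of the moment at which its call begins: read the wrist's pose just before it. There is no depth.
- r.sign_off(): hands the job in; it is judged then, once.
Trained networks look in a picture, given as the dict that the camera call returned (one of the last four; its "shot" number tells which), for a name from the list of things; names that differ only in an ending like _2 or _b are one class to them, and where a whole thing is asked for, a point or a joint stands for the part that bears it (a point fixed in the world has none). Each returns a list of dicts, best first, with "score" (0 to 1); they miss things now and then, are a little off and sometimes report something else, mostly with a low value. They report only what shows in the picture. A call takes as long as a camera call.
- r.look_for(picture, name): "extent" ([centre column, centre row, width, height] in pixels, round what is visible of it).
- r.outline_of(picture, name): "pixels" (384x512 bool, what is visible of it) and "extent" ([centre column, centre row, width, height] in pixels, round what is visible of it).
- r.place_of(picture, name): "pixel" ([column, row] in pixels: a listed point, or the origin of a listed thing).
The state is a dict: "clock": time; "joints": joint angles; "joint_velocities": joint speeds; "joint_efforts": joint torques, N m; "tcp_pos": TCP position; "ee_rot": TCP orientation; "contact_force": force on the tool from outside, world axes, zero at the start; "wrist_torque": the same for the moment, N m; "grip_width": opening from 0.0 (shut) to 1.0 (fully open); "grasp_force": force on a finger pad.
Only numpy, scipy, OpenCV 4.12 (cv2) and the standard library are available. Lean on these libraries where they do the work, as an engineer would, in place of code of your own. Each camera call takes 0.05 s, during which the arm holds its last target. There are 200 camera calls.

## Task

Open the strapped-down white degreaser bottle: press its child-resistant black cap down and, keeping it pressed, turn it counter-clockwise until it is free, pressing only firmly enough to reach its stop, and lift it off. Set the cap down the right way up (top side up) in the drip tray, flat on its floor, without dropping it, and leave the other things on the bench where they are.

Things in the scene. Friction and masses are not known exactly. Their poses are not given: they have to be found in the camera images.
- cap_centre (a point): centre (half-way up) of the bottle's black press-and-turn cap: round with 16 facets, 52 mm across, 40 mm high, about 60 g, z axis up, spring-loaded upward. Press: it gives from about 6 N and goes down 5 to 13 mm (differs between bottles, cannot be seen) with up to 11 N, then meets a firm stop. 14 to 17 N in all holds it there; more than 20 N damages the seal
- cap: the same cap, origin at the centre of its lower rim. Held down on the firm stop (within 1 mm of it) it is turned about 0.9 rad (50 degrees) counter-clockwise seen from above, to an end stop; turning on past that only slips, harmlessly. Then it lifts straight up and is clear 18 mm above its starting height. If it does not lift, do not pull over 40 N: press and turn again
- ring_mid (a point): centre of the grey ring on the bottle's neck, under the cap, 175 mm above the table: 42 mm across. The cap's three inner lugs are locked in its pockets. A cap turned without being pressed just slips round together with this ring, either way (about 0.35 N m), and stays locked for ever
- seal: sealing disc under the cap, on the grey ring around the neck, 42 mm across: the firm stop that the pressed cap's lugs rest on; at most 16 N may rest on it beyond the spring's force
- bottle: white round plastic degreaser bottle, 88 mm across, strapped in a steel holder (base 120 x 120 mm) that is bolted down: fixed. Shoulder 144 mm high; the locked cap stands from 165 to 205 mm above the table on its axis. Origin: centre of the holder's underside, on the bottle's axis
- tray_centre (a point): centre of the inner floor of a square open aluminium drip tray, fixed: 170 x 170 mm outside, 164 x 164 mm inside, rim 20 mm above the table, floor 3 mm above the table. x, y along its sides
- file: flat steel file with a round blue handle, 310 mm long, lying down; origin under its middle (bystander, loose)
- angle: offcut of aluminium angle, 130 x 30 x 32 mm, lying down; origin under its middle (bystander, loose)
- tape: roll of dark tape lying flat, 68 mm across, 24 mm high; origin under its centre (bystander, loose)
- bitcase: blue plastic bit case, 75 x 47 x 22 mm; origin under its centre (bystander, loose)
- oiler: small grey plastic bottle with a paper label and a plain white cap, 48 mm across, 110 mm high, standing loose; origin under its centre (bystander, loose)
- hammer: hammer lying down; origin under its middle (bystander, loose)
- driver: screwdriver lying down; origin under its middle (bystander, loose)

How it is judged:
By the outcome, as a careful person would: the job done as asked, in the order asked, and still so for the second after the job is handed in, with the robot touching nothing.
It also fails if it takes over 69 s, if anything falls off the work surface, if the arm or the gripper's body presses on something with over 40 N, if the wrist force passes 120 N, or if a joint passes its speed limit or range.

## Working session

There is one attempt and no reset: what is moved stays moved. The work goes in short steps, Python scripts to look and compute and a shell command to move; the robot and the scene stay as the last step left them, time stands still between calls to the robot, and variables do not carry over. Pictures are saved under pics/ and viewed, at most 10 in all, crops included, and the job is handed in when it is done.

```bash
mkdir -p pics
cat > h.py <<'E'
import numpy as np, cv2
from scipy.spatial.transform import Rotation as R
from workcell import r
def ray(p,px,st=None):
    u=cv2.undistortPoints(np.array([[px]],float),np.array(p["mtx"],float),np.array(p["D"],float))[0,0]
    d=np.array([u[0],u[1],1.])
    if "mount" in p:
        M=np.array(p["mount"]);Rt=R.from_rotvec(st["ee_rot"]).as_matrix()
        o=np.array(st["tcp_pos"])+Rt@M[:3,3]; d=Rt@M[:3,:3]@d
    else:
        q=np.array(p["rotation"],float); Rm=q if q.shape==(3,3) else R.from_rotvec(q).as_matrix()
        o=np.array(p["xyz"]); d=Rm@d
    return o,d/np.linalg.norm(d)
def atz(o,d,z): return o+d*(z-o[2])/d[2]
def tri(L):
    A=sum(np.eye(3)-np.outer(d,d) for o,d in L); b=sum((np.eye(3)-np.outer(d,d))@o for o,d in L)
    return np.linalg.solve(A,b)
E
python3 - <<'E'
from h import *
np.set_printoptions(precision=4,suppress=True)
st=r.read_state(); print(st)
P={n:r.capture(n) for n in("scene","top")}
cv2.imwrite("pics/a.png",np.vstack([P["scene"]["image"],P["top"]["image"]])[:, :] if 0 else cv2.resize(np.hstack([P["scene"]["image"],P["top"]["image"]]),(800,300)))
cv2.imwrite("pics/top.png",P["top"]["image"]);cv2.imwrite("pics/scene.png",P["scene"]["image"])
for n in["cap_centre","cap","ring_mid","tray_centre","bottle","oiler","hammer","tape","file","driver","bitcase","angle"]:
    L=[]
    for k in P:
        q=r.place_of(P[k],n)
        if q: L.append(ray(P[k],q[0]["pixel"])); print(n,k,np.array(q[0]["pixel"]),round(q[0]["score"],2),atz(*L[-1],{"cap_centre":.185,"cap":.165,"ring_mid":.175,"tray_centre":.003}.get(n,0)))
    if len(L)==2: print("   tri",tri(L))
E
```

```text
{'clock': 0.0, 'joints': array([-1.3404,  0.3135,  1.4984,  0.    ,  1.331 , -0.2234]), 'joint_velocities': array([-0.0007, -0.0012,  0.0006, -0.0003, -0.0014,  0.0001]), 'joint_efforts': array([ -0.002 , -41.2273, -25.9747,  -0.0004,   0.004 ,  -0.    ]), 'tcp_pos': array([ 0.2301, -0.4716,  0.2106]), 'ee_rot': array([-3.0598, -0.7064,  0.    ]), 'contact_force': array([ 0.5719, -0.2164, -0.5377]), 'wrist_torque': array([-0.0138, -0.0282,  0.0406]), 'grasp_force': 0.0, 'grip_width': 1.000347879449383}
cap_centre scene [337.9 158.4] 0.61 [0.5324 0.2541 0.185 ]
cap_centre top [178.9 198.8] 0.57 [0.5446 0.2639 0.185 ]
   tri [0.5425 0.2553 0.1972]
cap scene [340.6 160. ] 0.71 [0.5238 0.2687 0.165 ]
cap top [183.7 201. ] 0.78 [0.5392 0.2533 0.165 ]
   tri [0.5393 0.2548 0.1844]
ring_mid scene [339.6 161.7] 0.76 [0.538  0.2595 0.175 ]
ring_mid top [181.1 201. ] 0.92 [0.5385 0.2592 0.175 ]
   tri [0.5385 0.2592 0.1756]
tray_centre scene [195.8 221.2] 0.97 [ 0.5652 -0.2015  0.003 ]
tray_centre top [323.1 199.1] 0.65 [ 0.5589 -0.2018  0.003 ]
   tri [ 0.5595 -0.2024 -0.0054]
bottle scene [3
[... 408 characters left out ...]

tape scene [255.  190.1] 0.64 [0.4717 0.0091 0.    ]
tape top [184.2 202.5] 0.63 [0.5446 0.2867 0.    ]
   tri [0.5463 0.1217 0.1437]
file scene [131.7 213.3] 0.86 [ 0.4968 -0.4034  0.    ]
file top [379.7 216.6] 0.94 [ 0.4991 -0.3982  0.    ]
   tri [ 0.4988 -0.4004  0.0019]
driver scene [370.5 176.1] 0.71 [0.48   0.4193 0.    ]
driver top [145.4 218.6] 0.82 [0.4876 0.4208 0.    ]
   tri [0.487  0.4163 0.0096]
bitcase scene [255.9 217.1] 0.88 [ 0.581  -0.0073  0.    ]
bitcase top [271.7 193.8] 0.75 [ 0.5768 -0.0214  0.    ]
   tri [ 0.5783 -0.0142 -0.0022]
angle scene [275.9 243.6] 0.64 [0.6893 0.037  0.    ]
angle top [257.3 160.7] 0.62 [0.6949 0.0303 0.    ]
   tri [0.6939 0.0328 0.009 ]
```

View pics/scene.png

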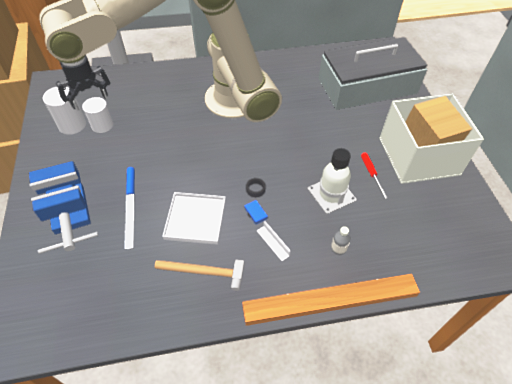

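View pics/top.png

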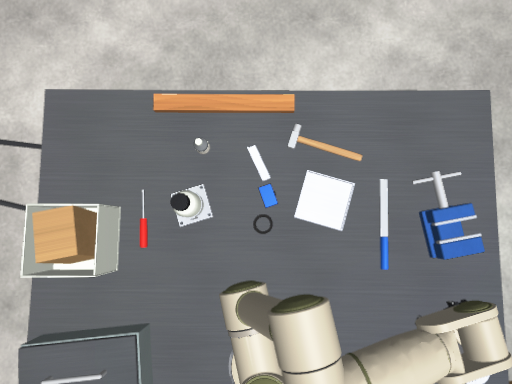

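The scene view shows the black cap at about (341,158), with the tray at (196,218). In the top view the cap is at (179,202) and the tray at (325,199), tilted. The network's "tape" point in the top view landed on the cap, so it is false; the tape is really at (263,224). I'll go above the bottle now.

```bash
python3 -m creep '[{"translation":[0,0,-0.06],"roll":0},{"translation":[0.03,-0.026,-0.11],"roll":0},{"translation":[0.07,-0.061,-0.12],"roll":0},{"translation":[0.11,-0.096,-0.12],"roll":0},{"translation":[0.15,-0.131,-0.12],"roll":0},{"translation":[0.19,-0.166,-0.12],"roll":0},{"translation":[0.23,-0.201,-0.12],"roll":0},{"translation":[0.27,-0.236,-0.12],"roll":0},{"translation":[0.31,-0.271,-0.12],"roll":0},{"translation":[0.35,-0.306,-0.12],"roll":0}]' 100
python3 -m creep '[{"translation":[0.04,-0.035,0],"roll":0},{"translation":[0.08,-0.07,0],"roll":0},{"translation":[0.12,-0.105,0],"roll":0},{"translation":[0.16,-0.14,0],"roll":0},{"translation":[0.2,-0.17,0],"roll":0},{"translation":[0.2,-0.17,0],"roll":0},{"translation":[0.2,-0.17,0],"roll":0}]'
cat > look.py <<'E'
from h import *
import sys
np.set_printoptions(precision=4,suppress=True)
st=r.read_state(); p=r.capture("wrist"); cv2.imwrite(sys.argv[1],p["image"])
print(st["tcp_pos"],st["ee_rot"],st["joints"],st["contact_force"],st["clock"])
for n,z in(("cap_centre",.185),("cap",.165),("ring_mid",.175),("tray_centre",.003)):
    for q in r.place_of(p,n)[:1]: print(n,np.array(q["pixel"]),round(q["score"],2),atz(*ray(p,q["pixel"],st),z))
q=r.outline_of(p,"cap_centre")
if q:
    m=q[0]["pixels"]; print("outline",q[0]["extent"],q[0]["score"])
E
python3 look.py pics/w1.png
```

```text
clock: 2.55
tcp_pos: [0.4109, -0.0417, 0.3314]
ee_rot: [3.061, 0.706, 0.001]
contact_force: [0.5, -1.1, -0.6]
grip_width: 1.003
grasp_force: 0.0
clock: 3.42
tcp_pos: [0.5156, 0.1966, 0.3311]
ee_rot: [3.061, 0.707, -0.001]
contact_force: [-0.5, 0.2, 0.2]
grip_width: 1.0
grasp_force: 0.0
[0.5156 0.1966 0.3311] [ 3.0608  0.7067 -0.0005] [ 0.1521  0.3254  1.1742 -0.0003  1.6423  1.2691] [-0.5036  0.1736  0.2018] 3.425
cap [213.  127.7] 0.95 [0.5345 0.264  0.165 ]
tray_centre [463.8 223.4] 0.7 [ 0.556  -0.2028  0.003 ]
outline [211.7, 132.0, 54.8, 57.4] 0.85
```

View pics/w1.png

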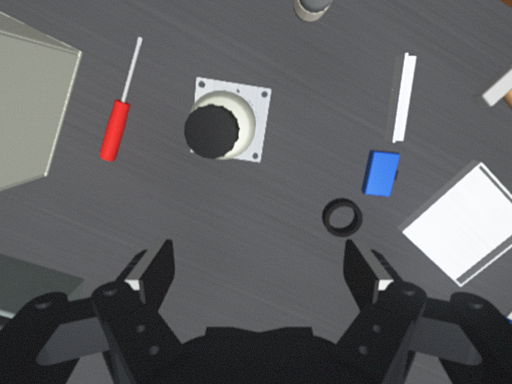

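The wrist view shows the cap's top at about (212,132), with the bottle shoulder up and right of it and the tray at (465,223). I'll move above the cap and take a second view for parallax.

```bash
python3 -m creep '[{"translation":[0.023,-0.023,0],"roll":0},{"translation":[0.046,-0.046,0],"roll":0},{"translation":[0.046,-0.046,0],"roll":0},{"translation":[0.046,-0.046,0],"roll":0}]'
cat >> look.py <<'E'
# triangulate cap top from saved views: centre of dark top disc by outline
import pickle,os
if q:
    o,d=ray(p,q[0]["extent"][:2],st)
    for z in (.205,.185): print(z,atz(o,d,z))
    for n in("cap","ring_mid"):
        pl=r.place_of(p,n)
        if pl: print(n,pl[0]["pixel"],atz(*ray(p,pl[0]["pixel"],st),.165))
E
python3 look.py pics/w2.png
```

```text
clock: 4.22
tcp_pos: [0.5369, 0.2579, 0.3313]
ee_rot: [3.061, 0.706, -0.0]
contact_force: [-0.1, 0.3, 0.9]
grip_width: 0.998
grasp_force: 0.0
[0.5369 0.2579 0.3313] [ 3.061   0.7061 -0.    ] [ 0.2515  0.4348  1.0199 -0.0002  1.6869  1.3688] [-0.1215  0.3254  0.8656] 4.225
cap_centre [260.3 172.9] 0.9 [0.5365 0.2568 0.185 ]
cap [255.5 169. ] 0.61 [0.5341 0.2618 0.165 ]
tray_centre [480.6 245.7] 0.78 [ 0.5543 -0.1982  0.003 ]
outline [256.4, 174.2, 49.0, 56.6] 0.8
0.205 [0.5377 0.262  0.205 ]
0.185 [0.5333 0.2601 0.185 ]
cap [255.5, 169.0] [0.5341 0.2618 0.165 ]
```

View pics/w2.png

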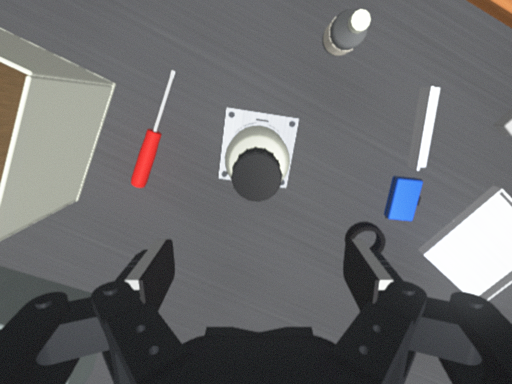

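The cap's top is at (256,175), on the gripper's centre line and just ahead of the fingers. I'll triangulate from the two wrist positions.

Run:
```python
from h import *
np.set_printoptions(precision=4,suppress=True)
p=r.capture("wrist"); s2=r.read_state(); s1={"tcp_pos":[.5156,.1966,.3311],"ee_rot":[3.0608,.7067,-.0005]}
# dark top disc in both pictures: enclosing circle of black pixels near the cap
for f,st,c in(("w1",s1,(212,132)),("w2",s2,(256,174))):
    g=cv2.cvtColor(cv2.imread(f"pics/{f}.png"),cv2.COLOR_BGR2GRAY); m=(g<48).astype(np.uint8)
    n,l,S,C=cv2.connectedComponentsWithStats(m); k=l[c[1],c[0]]; print(f,S[k],C[k],cv2.minEnclosingCircle(cv2.findContours((l==k).astype(np.uint8),0,2)[0][0]), np.percentile(g[c[1]-15:c[1]+15,c[0]-15:c[0]+15],[5,50,95]))
print(tri([ray(p,(211.7,132),s1),ray(p,(256.6,174.2),s2)]))
print(atz(*ray(p,(256.6,174.2),s2),.2), atz(*ray(p,(211.7,132),s1),.2))
M=np.array(p["mount"]);print(M)
T=r.capture("top");q=r.outline_of(T,"cap_centre");print(q[0]["extent"],q[0]["score"],[atz(*ray(T,q[0]["extent"][:2]),z) for z in(.205,.195)])
S=r.capture("scene");q=r.outline_of(S,"cap_centre");print(q and (q[0]["extent"],atz(*ray(S,q[0]["extent"][:2]),.185)))
```

```text
w1 [     0      0    512    384 162905] [255.6426 162.0714] ((134.0, 382.0), 9.999999747378752e-05) [51. 57. 63.]
w2 [     0      0    512    384 165565] [257.0933 164.3431] ((135.0, 383.0), 9.999999747378752e-05) [69. 75. 81.]
[0.5335 0.2608 0.1877]
[0.5368 0.2618 0.2   ] [0.5348 0.2597 0.2   ]
[[ 0.0006 -0.9582 -0.286   0.0722]
 [ 1.      0.0009 -0.0009 -0.0008]
 [ 0.0011 -0.286   0.9582 -0.1639]
 [ 0.      0.      0.      1.    ]]
[179.5, 200.6, 13.6, 17.0] 0.65 [array([0.5378, 0.2574, 0.205 ]), array([0.5384, 0.2597, 0.195 ])]
([340.9, 157.9, 24.1, 22.8], array([0.532 , 0.2637, 0.185 ]))
```

```bash
python3 -m creep '[{"translation":[0,-0.002,0.03],"roll":0},{"translation":[0,-0.002,0.06],"roll":0},{"translation":[0,-0.002,0.09],"roll":0},{"translation":[0,-0.002,0.115],"roll":0},{"translation":[0,-0.002,0.13],"roll":0},{"translation":[0,-0.002,0.142],"roll":0},{"translation":[0,-0.002,0.142],"roll":0},{"translation":[0,-0.002,0.142],"roll":0}]'
python3 -m creep '[{"translation":[0,0,0],"roll":0},{"translation":[0,0,0],"roll":0},{"translation":[0,0,0],"roll":0},{"translation":[0,0,0],"roll":0},{"translation":[0,0,0],"roll":0},{"translation":[0,0,0],"roll":0},{"translation":[0,0,0],"roll":0},{"translation":[0,0,0],"roll":0}]' 0 25
python3 -c "
from h import *
s=r.read_state();print(s['wrist_torque'],s['contact_force'],s['grip_width'])
p=r.capture('wrist');cv2.imwrite('pics/w3.png',p['image'])"
```

```text
clock: 5.88
tcp_pos: [0.5365, 0.2605, 0.1901]
ee_rot: [-3.061, -0.707, -0.002]
contact_force: [-0.0, -0.1, -0.5]
grip_width: 1.001
grasp_force: 0.0
clock: 6.88
tcp_pos: [0.5361, 0.2604, 0.1892]
ee_rot: [-3.061, -0.707, 0.0]
contact_force: [-0.7, 0.1, 0.5]
grip_width: 0.001
grasp_force: 0.0
[-0.05787126  0.01499727 -0.04318005] [-0.66910422  0.14737863  0.51824634] 0.0006380053524105277
```

View pics/w3.png

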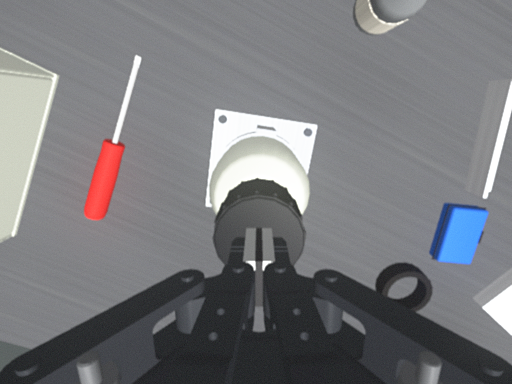

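The fingers shut on nothing: their tips at (262,230) appear in front of the cap disc (259,232). I'll check the geometry before moving.

Run:
```python
from h import *
np.set_printoptions(precision=4,suppress=True)
s=r.read_state();p=r.capture("wrist");M=np.linalg.inv(np.array(p["mount"]))
pr=lambda X:cv2.projectPoints(np.array(X,float),cv2.Rodrigues(M[:3,:3])[0],M[:3,3],np.array(p["mtx"],float),np.array(p["D"],float))[0][:,0]
print("tcp,tip,tip+-11x",pr([[0,0,0],[0,0,.019],[.011,0,.019],[-.011,0,.019]]))
for z in(-.016,0.,.024): print(z,"cap circle if centred",pr([[0,0,z],[.026,0,z],[-.026,0,z],[0,.026,z],[0,-.026,z]]).round(0).tolist())
for n in("cap_centre","cap","ring_mid"):
    q=r.place_of(p,n); print(n,q[:1])
q=r.outline_of(p,"cap_centre");print([(a["extent"],a["score"]) for a in q])
```

```text
tcp,tip,tip+-11x [[260.133  226.0801]
 [260.0153 214.7234]
 [260.0488 199.36  ]
 [259.9829 229.602 ]]
-0.016 cap circle if centred [[260.0, 238.0], [260.0, 194.0], [260.0, 278.0], [306.0, 238.0], [214.0, 238.0]]
0.0 cap circle if centred [[260.0, 226.0], [260.0, 185.0], [260.0, 263.0], [302.0, 226.0], [218.0, 226.0]]
0.024 cap circle if centred [[260.0, 212.0], [260.0, 176.0], [260.0, 246.0], [297.0, 212.0], [223.0, 212.0]]
cap_centre [{'pixel': [258.7, 225.1], 'score': 0.72}]
cap [{'pixel': [254.2, 212.2], 'score': 0.81}]
ring_mid []
[([260.9, 222.5, 94.0, 90.7], 0.81)]
```

Run:
```python
from h import *
S=r.capture("scene");i=S["image"][70:220,260:420];cv2.imwrite("pics/s2.png",cv2.resize(i,None,fx=4,fy=4,interpolation=2))
q=np.array(S["rotation"],float); Rm=q if q.shape==(3,3) else R.from_rotvec(q).as_matrix()
t=-Rm.T@np.array(S["xyz"]); s=r.read_state(); X=np.array(s["tcp_pos"])
a=cv2.projectPoints(np.array([X,X-[0,0,.019],X+[0,0,.03],X+[0,0,.054]]),cv2.Rodrigues(Rm.T)[0],t,np.array(S["mtx"],float),np.array(S["D"],float))[0][:,0]
print("tcp,tip,+30,body in crop",(a-[260,70])*4)
```

```text
tcp,tip,+30,body in crop [[321.79207069 352.50332634]
 [317.64143883 368.86710766]
 [328.55685248 325.85749401]
 [334.16422429 303.79319989]]
```

View pics/s2.png

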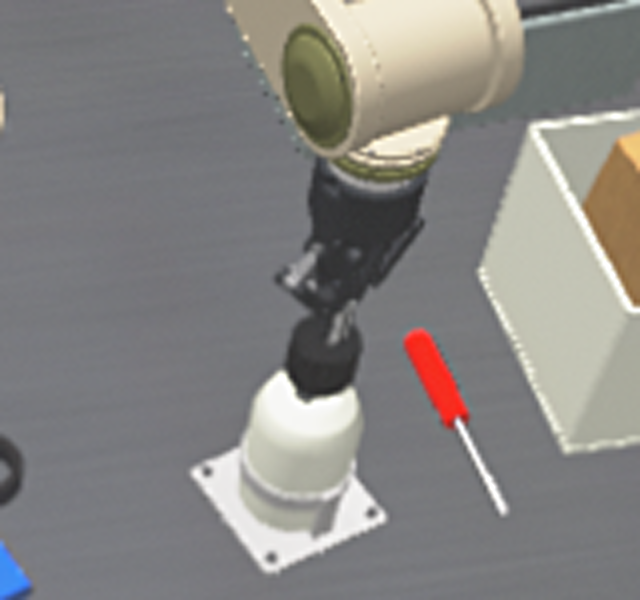

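The scene view confirms it: the shut fingers, with tips at crop (338,343), stand on or just above the top of the cap. The real tips are therefore about 35–45 mm farther back than the text says. I'll open, go about 38 mm lower, and close softly.

```bash
python3 -m creep '[{"translation":[0,0,0],"roll":0},{"translation":[0,0,0],"roll":0},{"translation":[0,0,0],"roll":0},{"translation":[0,0,0],"roll":0},{"translation":[0,0,0],"roll":0},{"translation":[0,0,0],"roll":0},{"translation":[0,0,0],"roll":0}]' 100 25
python3 -m creep '[{"translation":[0,0,0.008],"roll":0},{"translation":[0,0,0.016],"roll":0},{"translation":[0,0,0.024],"roll":0},{"translation":[0,0,0.032],"roll":0},{"translation":[0,0,0.038],"roll":0},{"translation":[0,0,0.038],"roll":0},{"translation":[0,0,0.038],"roll":0}]'
python3 -m creep '[{"translation":[0,0,0],"roll":0},{"translation":[0,0,0],"roll":0},{"translation":[0,0,0],"roll":0},{"translation":[0,0,0],"roll":0},{"translation":[0,0,0],"roll":0},{"translation":[0,0,0],"roll":0}]' 0 25
python3 -c "
from h import *
s=r.read_state();print(s['wrist_torque'],s['contact_force'],s['grip_width'])
p=r.capture('wrist');S=r.capture('scene');i=cv2.resize(S['image'][120:210,300:380],(400,450),interpolation=2)
cv2.imwrite('pics/w4.png',np.hstack([cv2.resize(p['image'][100:384,130:386],(400,444)),i[:444]]))"
```

```text
clock: 8.1
tcp_pos: [0.5361, 0.2604, 0.1892]
ee_rot: [-3.061, -0.707, -0.0]
contact_force: [0.3, 0.4, -0.6]
grip_width: 1.001
grasp_force: 0.0
clock: 8.98
tcp_pos: [0.5363, 0.2604, 0.1515]
ee_rot: [-3.061, -0.707, -0.001]
contact_force: [0.4, -0.1, 0.1]
grip_width: 1.002
grasp_force: 0.0
clock: 9.72
tcp_pos: [0.5363, 0.2603, 0.1515]
ee_rot: [3.061, 0.707, 0.001]
contact_force: [-0.6, -1.2, 4.8]
grip_width: 0.611
grasp_force: 26.2
[-0.21453281 -0.01039466  0.0844331 ] [-0.59266328 -1.16573338  4.81078032] 0.6114914349375943
```

View pics/w4.png

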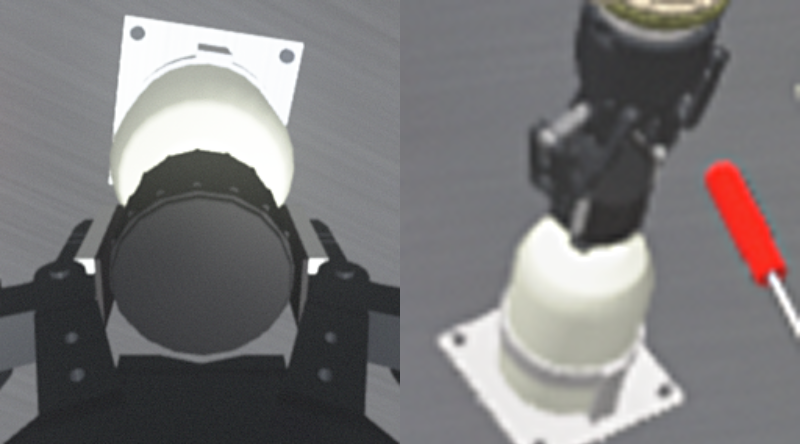

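The left view shows the pads closed on both sides of the cap disc, and the opening of 0.61 is 52 mm. The side forces are small, so the grip is centred. I'll firm up the grip and press in small steps.

```bash
python3 -m creep '[{"translation":[0,0,0],"roll":0},{"translation":[0,0,0],"roll":0},{"translation":[0,0,0],"roll":0}]' 0 70
python3 -m creep '[{"translation":[0,0,0.0015],"roll":0},{"translation":[0,0,0.003],"roll":0},{"translation":[0,0,0.003],"roll":0}]'
python3 -m creep '[{"translation":[0,0,0.001],"roll":0},{"translation":[0,0,0.001],"roll":0}]'
python3 -m creep '[{"translation":[0,0,0.001],"roll":0},{"translation":[0,0,0.001],"roll":0}]'
```

```text
clock: 10.2
tcp_pos: [0.5362, 0.2603, 0.1514]
ee_rot: [3.061, 0.707, 0.001]
contact_force: [0.9, -2.8, 4.8]
grip_width: 0.596
grasp_force: 71.8
clock: 10.58
tcp_pos: [0.5363, 0.2603, 0.1487]
ee_rot: [3.061, 0.707, 0.001]
contact_force: [-0.8, -2.5, 8.3]
grip_width: 0.594
grasp_force: 72.2
clock: 10.82
tcp_pos: [0.5363, 0.2604, 0.1479]
ee_rot: [3.061, 0.707, 0.002]
contact_force: [-0.8, -2.2, 8.8]
grip_width: 0.598
grasp_force: 72.2
clock: 11.08
tcp_pos: [0.5363, 0.2603, 0.1469]
ee_rot: [3.061, 0.707, 0.001]
contact_force: [-0.9, -2.0, 8.7]
grip_width: 0.595
grasp_force: 72.3
```

```bash
for i in 1 2; do python3 -m creep '[{"translation":[0,0,0.0007],"roll":0},{"translation":[0,0,0.0007],"roll":0}]' | egrep 'tcp|contact'; done
```

```text
tcp_pos: [0.5363, 0.2603, 0.1463]
contact_force: [-1.3, -2.4, 9.5]
tcp_pos: [0.5363, 0.2603, 0.1456]
contact_force: [-1.2, -3.0, 9.6]
```

```bash
python3 -m creep '[{"translation":[0,0,0.0007],"roll":0},{"translation":[0,0,0.0007],"roll":0}]' | egrep 'tcp|contact'
```

```text
tcp_pos: [0.5364, 0.2604, 0.145]
contact_force: [-2.5, -2.8, 10.0]
```

```bash
python3 -m creep '[{"translation":[0,0,0.0005],"roll":0},{"translation":[0,0,0.0005],"roll":0}]' | egrep 'tcp|contact'
```

```text
tcp_pos: [0.5364, 0.2603, 0.1447]
contact_force: [-2.2, -3.1, 11.6]
```

```bash
python3 -m creep '[{"translation":[0,0,0.0005],"roll":0},{"translation":[0,0,0.0005],"roll":0}]' | egrep 'tcp|contact'
```

```text
tcp_pos: [0.5364, 0.2604, 0.1447]
contact_force: [-3.4, -3.6, 14.1]
```

```bash
python3 -m creep '[{"translation":[0,0,0.0005],"roll":0},{"translation":[0,0,0.0005],"roll":0}]' | egrep 'tcp|contact'
```

```text
tcp_pos: [0.5365, 0.2604, 0.1447]
contact_force: [-5.0, -5.1, 18.6]
```

The cap is on its stop at TCP z = 0.1447, and 18.6 N is slightly too much, so I'll ease off 0.3 mm.

```bash
python3 -m creep '[{"translation":[0,0,-0.0003],"roll":0},{"translation":[0,0,-0.0003],"roll":0}]' | egrep 'tcp|contact'
```

```text
tcp_pos: [0.5364, 0.2604, 0.1447]
contact_force: [-3.0, -3.2, 15.0]
```

```bash
python3 -m creep '[{"translation":[0,0,0],"roll":-0.06},{"translation":[0,0,0],"roll":-0.12},{"translation":[0,0,0],"roll":-0.12}]'; python3 -c "
from h import *
print(r.read_state()['wrist_torque'])"
```

```text
clock: 13.2
tcp_pos: [0.5367, 0.2607, 0.1447]
ee_rot: [-3.013, -0.89, -0.005]
contact_force: [-1.3, -1.2, 14.7]
grip_width: 0.597
grasp_force: 72.8
[-0.3086112   0.35011399  0.04585757]
```

The turn is counter-clockwise and the force holds at about 15 N, so I'll continue.

```bash
python3 -m creep '[{"translation":[0,0,0],"roll":-0.08},{"translation":[0,0,0],"roll":-0.16},{"translation":[0,0,0],"roll":-0.24},{"translation":[0,0,0],"roll":-0.24}]' | egrep 'tcp|contact|rot'; python3 -c "
from h import *
print(r.read_state()['wrist_torque'])"
```

```text
tcp_pos: [0.5369, 0.261, 0.1447]
ee_rot: [-2.884, -1.245, -0.006]
contact_force: [-0.1, -0.3, 14.3]
[0.00810831 0.16987534 0.1221013 ]
```

```bash
python3 -m creep '[{"translation":[0,0,0],"roll":-0.08},{"translation":[0,0,0],"roll":-0.16},{"translation":[0,0,0],"roll":-0.24},{"translation":[0,0,0],"roll":-0.24}]' | egrep 'tcp|contact|rot'; python3 -c "
from h import *
print(r.read_state()['wrist_torque'])"
```

```text
tcp_pos: [0.5369, 0.2611, 0.1447]
ee_rot: [2.715, 1.581, 0.006]
contact_force: [-0.9, 1.1, 13.5]
[0.06074385 0.10610568 0.04219414]
```

```bash
python3 -m creep '[{"translation":[0,0,0.0002],"roll":-0.08},{"translation":[0,0,0.0002],"roll":-0.16},{"translation":[0,0,0.0002],"roll":-0.24},{"translation":[0,0,0.0002],"roll":-0.24}]' | egrep 'tcp|contact|rot'; python3 -c "
from h import *
print(r.read_state()['wrist_torque'])"
```

```text
tcp_pos: [0.5364, 0.2611, 0.1447]
ee_rot: [-2.506, -1.894, -0.004]
contact_force: [-4.6, -0.6, 16.9]
[-0.05994436  0.76743961 -0.13378556]
```

```bash
python3 -m creep '[{"translation":[0,0,0],"roll":-0.08},{"translation":[0,0,0],"roll":-0.16},{"translation":[0,0,0],"roll":-0.22},{"translation":[0,0,0],"roll":-0.22}]' | egrep 'tcp|contact|rot'; python3 -c "
from h import *
print(r.read_state()['wrist_torque'])"
```

```text
tcp_pos: [0.5361, 0.2611, 0.1447]
ee_rot: [-2.283, -2.158, -0.003]
contact_force: [-5.6, -0.3, 17.3]
[-0.09343034  0.97149321 -0.17010905]
```

```bash
python3 -m creep '[{"translation":[0,0,-0.0001],"roll":-0.06},{"translation":[0,0,-0.0001],"roll":-0.12},{"translation":[0,0,-0.0001],"roll":-0.12}]' | egrep 'tcp|contact|rot'
python3 -m creep '[{"translation":[0,0,-0.002],"roll":0},{"translation":[0,0,-0.004],"roll":0},{"translation":[0,0,-0.007],"roll":0},{"translation":[0,0,-0.009],"roll":0},{"translation":[0,0,-0.009],"roll":0}]' | egrep 'tcp|contact|grip'
```

```text
tcp_pos: [0.536, 0.2611, 0.1447]
ee_rot: [-2.15, -2.291, -0.003]
contact_force: [-5.8, -0.1, 16.5]
tcp_pos: [0.5359, 0.2606, 0.1519]
contact_force: [-3.2, 3.6, 2.3]
grip_width: 0.598
```

```bash
python3 -m creep '[{"translation":[0,0,-0.002],"roll":0},{"translation":[0,0,-0.003],"roll":0},{"translation":[0,0,-0.003],"roll":0}]'
```

```text
clock: 16.58
tcp_pos: [0.5358, 0.2603, 0.1542]
ee_rot: [-2.15, -2.29, 0.002]
contact_force: [-1.6, 3.1, -5.8]
grip_width: 0.594
grasp_force: 73.7
```

```bash
python3 -m creep '[{"translation":[0,0,-0.001],"roll":0},{"translation":[0,0,-0.002],"roll":0},{"translation":[0,0,-0.002],"roll":0}]' | egrep 'tcp|contact|grip'
```

```text
tcp_pos: [0.5359, 0.2603, 0.1568]
contact_force: [-1.9, 2.6, -5.3]
grip_width: 0.595
```

```bash
python3 -m creep '[{"translation":[0,0,-0.001],"roll":0},{"translation":[0,0,-0.002],"roll":0},{"translation":[0,0,-0.002],"roll":0}]' | egrep 'tcp|contact|grip'
```

```text
tcp_pos: [0.5361, 0.2603, 0.1591]
contact_force: [-3.9, 2.2, -2.9]
grip_width: 0.597
```

```bash
python3 -m creep '[{"translation":[0,0,-0.004],"roll":0},{"translation":[0,0,-0.008],"roll":0},{"translation":[0,0,-0.012],"roll":0},{"translation":[0,0,-0.016],"roll":0},{"translation":[0,0,-0.02],"roll":0},{"translation":[0,0,-0.03],"roll":0},{"translation":[0,0,-0.045],"roll":0},{"translation":[0,0,-0.07],"roll":0},{"translation":[0,0,-0.1],"roll":0},{"translation":[0,0,-0.1],"roll":0}]'
python3 -c "
from h import *
s=r.read_state();print(s['joints'],s['wrist_torque'])
p=r.capture('wrist');S=r.capture('scene');i=cv2.resize(S['image'][90:210,290:400],(400,436),interpolation=2)
cv2.imwrite('pics/w5.png',np.hstack([cv2.resize(p['image'],(400,300)),i[:300]]) if 0 else np.hstack([cv2.resize(p['image'][100:384,130:386],(400,436)),i]))
for n in ['tray_centre']:
  q=r.place_of(p,n);print([(a['pixel'],a['score'],atz(*ray(p,a['pixel'],s),.003)) for a in q[:1]])"
```

```text
clock: 18.58
tcp_pos: [0.5369, 0.2606, 0.2617]
ee_rot: [2.148, 2.288, 0.007]
contact_force: [1.4, -0.2, -1.2]
grip_width: 0.599
grasp_force: 74.2
[2.55815937e-01 4.45358800e-01 1.17906724e+00 2.88306372e-05
 1.51175156e+00 1.92697062e-01] [-0.02625971  0.03881656 -0.01264084]
[]
```

View pics/w5.png

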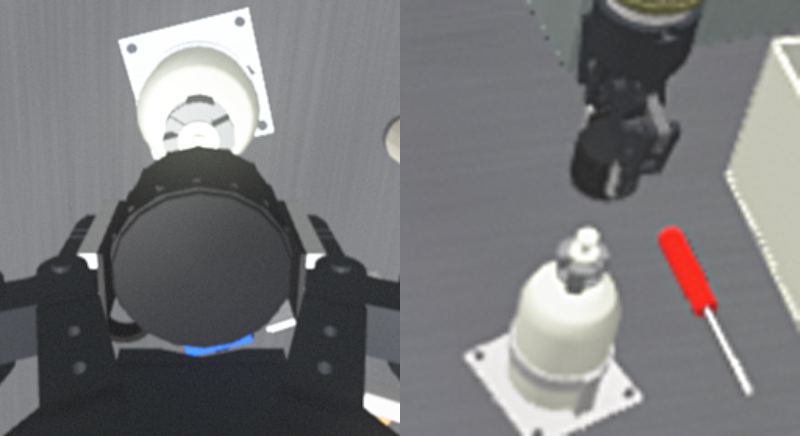

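The cap is off, held level in the pads, and the bare neck with its ring shows below it. Now I'll travel to the tray at about (0.558, −0.201).

```bash
python3 -m creep '[{"translation":[-0.02,0,0],"roll":0},{"translation":[-0.06,-0.001,0],"roll":0},{"translation":[-0.11,-0.002,0],"roll":0},{"translation":[-0.16,-0.003,0],"roll":0},{"translation":[-0.21,-0.004,0],"roll":0},{"translation":[-0.26,-0.005,0],"roll":0},{"translation":[-0.31,-0.006,0],"roll":0},{"translation":[-0.36,-0.007,0],"roll":0},{"translation":[-0.4,-0.008,0],"roll":0},{"translation":[-0.43,-0.008,0],"roll":0}]'|egrep 'clock|tcp|grip'
python3 -m creep '[{"translation":[-0.02,0,0.03],"roll":0},{"translation":[-0.03,0,0.06],"roll":0},{"translation":[-0.032,0,0.1],"roll":0},{"translation":[-0.032,0,0.14],"roll":0},{"translation":[-0.032,0,0.18],"roll":0},{"translation":[-0.032,0,0.21],"roll":0},{"translation":[-0.032,0,0.21],"roll":0},{"translation":[-0.032,0,0.21],"roll":0}]'
python3 -c "
from h import *
p=r.capture('wrist');S=r.capture('scene');T=r.capture('top');i=cv2.resize(S['image'][140:260,140:250],(400,436),interpolation=2)
cv2.imwrite('pics/w6.png',np.hstack([cv2.resize(p['image'],(400,300)),i[100:400]]))
s=r.read_state()
for P in(p,S,T):
  q=r.place_of(P,'tray_centre');print([(a['pixel'],a['score'],atz(*ray(P,a['pixel'],s),.003)) for a in q[:1]])"
```

```text
clock: 19.98
tcp_pos: [0.5542, -0.1719, 0.258]
grip_width: 0.595
clock: 20.98
tcp_pos: [0.5574, -0.2019, 0.05]
ee_rot: [2.15, 2.289, 0.0]
contact_force: [-0.1, 0.1, 0.0]
grip_width: 0.596
grasp_force: 74.2
[([257.3, 202.3], 0.65, array([ 0.55579387, -0.20124929,  0.003     ]))]
[([196.1, 218.4], 0.96, array([ 0.55461592, -0.19955929,  0.003     ]))]
[([321.7, 199.0], 0.91, array([ 0.55917719, -0.19690914,  0.003     ]))]
```

View pics/w6.png

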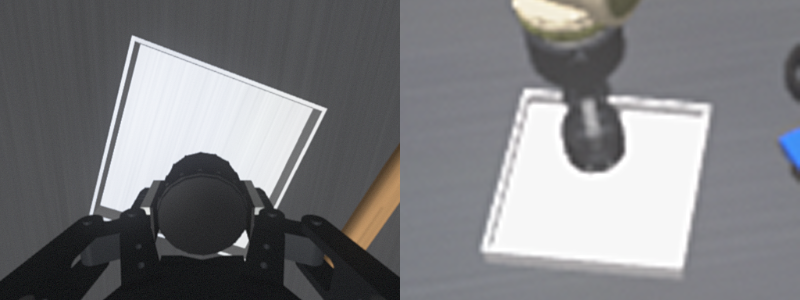

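The cap hangs level over the middle of the tray. I'll lower it slowly to contact.

```bash
python3 -m creep '[{"translation":[0,0,0.02],"roll":0},{"translation":[0,0,0.035],"roll":0},{"translation":[0,0,0.045],"roll":0},{"translation":[0,0,0.052],"roll":0},{"translation":[0,0,0.055],"roll":0},{"translation":[0,0,0.055],"roll":0}]' | egrep 'clock|tcp|contact'
python3 -m creep '[{"translation":[0,0,0.001],"roll":0},{"translation":[0,0,0.002],"roll":0},{"translation":[0,0,0.002],"roll":0}]'| egrep 'tcp|contact'
```

```text
clock: 22.02
tcp_pos: [0.5573, -0.2013, -0.0061]
contact_force: [-0.3, 0.1, -1.1]
tcp_pos: [0.5572, -0.2012, -0.0082]
contact_force: [0.2, 0.3, -0.1]
```

```bash
python3 -m creep '[{"translation":[0,0,0.001],"roll":0},{"translation":[0,0,0.0015],"roll":0},{"translation":[0,0,0.0015],"roll":0}]'| egrep 'tcp|contact'
```

```text
tcp_pos: [0.5572, -0.2012, -0.0097]
contact_force: [-0.3, 0.1, -0.5]
```

```bash
python3 -m creep '[{"translation":[0,0,0.001],"roll":0},{"translation":[0,0,0.001],"roll":0}]'| egrep 'tcp|contact'
```

```text
tcp_pos: [0.5573, -0.2013, -0.0101]
contact_force: [-3.0, 0.9, 4.6]
```

The cap touched down at 4.6 N, at the height predicted. Release and retreat upward.

```bash
python3 -m creep '[{"translation":[0,0,0],"roll":0},{"translation":[0,0,0],"roll":0}]' 0 20 | egrep 'contact|grip'
python3 -m creep '[{"translation":[0,0,0],"roll":0},{"translation":[0,0,0],"roll":0},{"translation":[0,0,0],"roll":0}]' 75 20| egrep 'contact|grip'
python3 -m creep '[{"translation":[0,0,0],"roll":0},{"translation":[0,0,0],"roll":0},{"translation":[0,0,0],"roll":0},{"translation":[0,0,0],"roll":0}]' 100 | egrep 'contact|grip'
python3 -m creep '[{"translation":[0,0,-0.01],"roll":0},{"translation":[0,0,-0.03],"roll":0},{"translation":[0,0,-0.06],"roll":0},{"translation":[0,0,-0.1],"roll":0},{"translation":[0,0,-0.14],"roll":0},{"translation":[0,0,-0.18],"roll":0},{"translation":[0,0,-0.2],"roll":0},{"translation":[0,0,-0.2],"roll":0}]'
python3 -c "
from h import *
p=r.capture('wrist');S=r.capture('scene');i=cv2.resize(S['image'][140:260,140:250],(400,436),interpolation=2)
cv2.imwrite('pics/w7.png',np.hstack([cv2.resize(p['image'],(400,300)),i[100:400]]))"
```

```text
contact_force: [-2.5, 0.5, 5.5]
grip_width: 0.593
contact_force: [0.2, 0.4, -0.3]
grip_width: 0.742
contact_force: [-0.6, -0.3, -0.2]
grip_width: 1.005
clock: 25.15
tcp_pos: [0.5577, -0.2015, 0.1912]
ee_rot: [2.148, 2.288, 0.001]
contact_force: [0.3, 0.4, -0.3]
grip_width: 0.996
grasp_force: 0.0
```

View pics/w7.png

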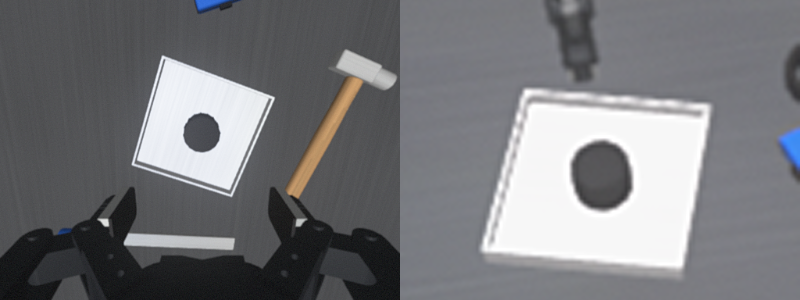

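The cap stands upright and flat in the middle of the tray at wrist (202,132), and the gripper is clear of it.

```bash
python3 -c "
from workcell import r
print(r.sign_off())"
```

```text
the job is handed in; nothing more can be done
None
```

The cap is off the bottle and stands top side up, flat near the middle of the drip tray, and the job was handed in at about 25 s; the press briefly peaked at 18.6 N (under the 20 N limit) before I eased it to 13.5–17.3 N for the turn, and nothing else on the bench was touched.

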